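Refit the loose hinge pin of a tea chest

TASK

The lid of the wooden tea chest hangs on its right hinge only, and its left end has slewed out of line. Take the loose brass hinge pin, bring the lid's left knuckle in line with the chest's knuckle beside it, feeling for the holes, and thread the pin through both from the chest's left side until its head sits fully home against the outer knuckle; then let go. Do not force the pin or lean on the chest, leave the lid shut and do not disturb the things standing around.

Things in the scene. Friction and masses are not known exactly. Their poses are not given: they have to be found in the camera images.
- chest: Closed tea chest of brown wood, 160 (x) by 240 (y) mm, lid top at 110 mm; full and heavy, it does not shift. Origin: centre of its underside. x points from its front to its hinge side (away from the robot at yaw 0), y along the hinge edge to its left end, z up. Brass hinges on the far edge, axis along y at 95 mm height. Knuckles: tubes 22 mm long, 19 mm outside, bore 10.2 mm.
- hinge_mouth (a point): Point fixed to the chest at its left end, on the nominal hinge axis (chest x = 92.5, y = 120, z = 95 mm; axes as the chest's). The pin goes in along -y: first the lid's knuckle (y = 0 to -22 mm from here), 2 mm gap, then the chest's knuckle (-24 to -46). The latter is screwed fast but hand-set on a slotted strap: its bore lies 0 to 8 mm out (+x) of here, not reported; height exact.
- right_hinge (a point): Middle of the right hinge (chest x = 92.5, y = -97, z = 95 mm), pinned but with much play: the lid slews about this point, flat on the rim. At the start the lid's left knuckle stands 9 to 17 mm out (+x) of hinge_mouth, how far is not reported; its height is right, its bore up to 0.085 rad askew.
- lid (a joint): Opening angle of the 12 mm thick, 0.45 kg lid about the hinge axis, 0 = shut (as it starts). Slewing is not in this value: 3 to 4 N sideways at the left knuckle slews the lid and it stays where it is left, anywhere from 3 mm inside to 17 mm outside of hinge_mouth. With the pin's tip in its bore, the lid follows the pin sideways.
- pin: Loose brass hinge pin, about 75 g, lying left of the chest. Shank 8 mm in diameter, 56 mm long, the last 3 mm tapering to 7 mm; flat-sided head 36 long, 13 wide (y), 15 mm high (z). Origin: on the axis at the shoulder; x points to the tip, the head spans x = -36 to 0. It lies flat on its head, axis level 7.5 mm above the table; grip the head across its width from above.
- pin_tip (a point): Tip of the pin's shank, 56 mm from the shoulder along the pin's x.
- tin: Bystander: green tea tin, 72 mm in diameter, 105 mm high, standing. Origin: centre of its underside.
- cup: Bystander: white tea cup, 68 mm in diameter, 45 mm high. Origin: centre of its underside.
- teapot: Bystander: clay teapot, body 100 mm in diameter, 88 mm high, spout and handle along its y (160 mm over all). Origin: centre of its underside.
- giftbox: Bystander: red gift carton, 90 x 150 x 110 mm. Origin: centre of its underside.

How it is judged:
By the outcome, as a careful person would: the job done as asked, in the order asked, and still so for the second after the job is handed in, with the robot touching nothing.
It also fails if it takes over 61 s, if anything falls off the work surface, if the arm or the gripper's body presses on something with over 40 N, if the wrist force passes 120 N, or if a joint passes its speed limit or range.

ROBOT

A 6-joint arm with a two-finger parallel gripper is mounted at the origin on the work surface. World frame = base frame: x ahead of the robot, y to its left, z up, the work surface at z = 0. Lengths are in mm, angles in degrees, forces in N, time in s.
With the tool pointing down it reaches from about 350 to 850 mm from the base axis. Payload 8.1 kg.
Tool frame: the origin (TCP) lies at the very end of the fingers, on their centre line; the grasp point (between the pads) lies 19 mm behind it; x points along the fingers, z is the direction in which the jaws open and shut, and the axes are right-handed (so a half turn about x gives the same grasp; the last joint's range is limited). The gripper opens to 85 mm and grips with 20 to 120 N. Pads are 22 mm wide; open, the fingers measure 114 mm over their backs; the gripper's body (76 mm by 85 mm) begins 54 mm behind the grasp point. The pads swing forward as they close: fully open they stand 13 mm farther back than shut.
Start: joints at [62.258, 7.471, 85.268, -0, 87.261, -4.893], TCP at [232.967, 552.93, 231.292] pointing down, gripper open.
Joint ranges: [-169.43, 169.43], [-51.17, 129.36], [1.28, 143.12], [-76.62, 256.62], [0, 156.53], [-152.29, 152.29]. Speed limits (degrees/s): [136.94, 136.94, 159.86, 180, 180, 180].

INTERFACE

Orientations are given as [roll, pitch, yaw] about the fixed x, y, z axes, in that order (R = Rz(yaw) Ry(pitch) Rx(roll)).
In Python, from station import env gives the robot as it stands.
- The arm moves only by the shell command python3 -m jog 'ROWS' [FORCE]. ROWS is JSON, a list of rows, each an object with "grip": the finger opening in cm, from 0 to 8.54; "delta_pos": the shift along the tool's x, y, z in cm, a list of three; "twist": the turn, a rotation vector about the tool's x, y, z in rad, a list of three. A call has 1 to 20 rows; each row shifts and turns the commanded pose from where the row before left it, along the tool's axes as they then stand; what a row does not reach is not made up. A row lasts 1/8 s, in which the tool goes at most 62.5 mm and 10.7 degrees, less where a joint would pass 70% of its speed; a pose out of reach is approached as far as the arm can. A call is refused whole if a number of a shift passes 6.25 or a number of a turn 0.188, either way. A call with a gripper value outside its range is refused whole. The fingers move at their own pace and stop on an object; FORCE is the grip in N (left out, the last holds). Time passes only in rows, so rows that do not move let the fingers close. It gives the time, the measured TCP pose, the force and the opening at its end, in the units of the state.
- env.sense(): the state, without advancing time (a new reading comes with each control period).
- env.read_camera(name): name is "scene" or "top" or "wrist"; returns (picture, depth): 384x512x3 uint8, red, green, blue; 384x512 float32, mm along the optical axis (not along the pixel's ray), 0 where there is no reading.
- env.camera_params(name): a dict with "camera_matrix" (3x3 intrinsics, pixels), "dist" ([k1, k2, p1, p2, k3] as OpenCV has them; the pictures are not rectified), "R" (3x3) and "t" (3): a world point X has camera coordinates R X + t. Camera axes: x right, y down, z forward; pixel columns grow to the right and rows downward; lengths in mm; the calibration is good to about 2 mm. A picture is of the moment at which its call begins: read the wrist's pose just before it. camera_params takes no time and is no camera call; for the wrist camera it gives the pose at the moment of the call.
- env.close_job(): hands the job in, once; it reports no verdict.
The state is a dict: "t": time; "joints": joint angles; "qd": joint speeds; "effort": joint torques, N m; "ee_pos": TCP position; "tool_rot": TCP orientation; "ft_force": force on the tool from outside, world axes, zero at the start; "wrist_torque": the same for the moment, N m; "gripper_width": opening from 0.0 (shut) to 1.0 (fully open).
Only numpy, scipy, OpenCV 4.12 (cv2) and the standard library are available. Lean on these libraries where they do the work, as an engineer would, in place of code of your own. Each camera call takes 0.05 s, during which the arm holds its last target. There are 200 camera calls.

## Working session

There is one attempt and no reset: what is moved stays moved. The work goes in short steps, Python scripts to look and compute and a shell command to move; the robot and the scene stay as the last step left them, time stands still between calls to the robot, and variables do not carry over. Pictures are saved under pics/ and viewed, about 8 in all and at most 12, crops included, and the job is handed in when it is done.

```bash
ls; mkdir -p pics; cat > h.py <<'E'
import numpy as np,cv2
from station import env
from scipy.spatial.transform import Rotation as Ro
def snap(n,f,crop=None,s=1):
    p=env.camera_params(n); im,d=env.read_camera(n)
    np.savez('pics/'+f+'.npz',im=im,d=d,**{k:np.array(p[k]) for k in('camera_matrix','dist','R','t')})
    o=im[:,:,::-1]
    if crop: o=o[crop[1]:crop[3],crop[0]:crop[2]]
    if s!=1:o=cv2.resize(o,None,fx=s,fy=s,interpolation=cv2.INTER_CUBIC)
    cv2.imwrite('pics/'+f+'.png',o); return im,d,p
def load(f):
    z=np.load('pics/'+f+'.npz'); return z['im'],z['d'],z
def ray(p,uv):
    K,D,R,t=[np.array(p[k],float) for k in('camera_matrix','dist','R','t')]
    q=cv2.undistortPoints(np.array(uv,float).reshape(-1,1,2),K,D).reshape(-1,2)
    v=np.c_[q,np.ones(len(q))]@R; return -R.T@t,v
def onplane(p,uv,z):
    c,v=ray(p,uv); return c+v*((z-c[2])/v[:,2])[:,None]
def withdepth(p,uv,d):
    c,v=ray(p,uv); uv=np.array(uv).reshape(-1,2).astype(int)
    return c+v*d[uv[:,1],uv[:,0]][:,None]
def proj(p,X):
    K,D,R,t=[np.array(p[k],float) for k in('camera_matrix','dist','R','t')]
    return cv2.projectPoints(np.array(X,float).reshape(-1,3),cv2.Rodrigues(R)[0],t,K,D)[0].reshape(-1,2)
E
python3 - <<'E'
from h import *
for n in('scene','top'):
    im,d,p=snap(n,n+'0'); print(n,-np.array(p['R']).T@p['t'],p['camera_matrix'])
print(env.sense())
a=cv2.imread('pics/scene0.png');b=cv2.imread('pics/top0.png')
cv2.imwrite('pics/both.png',cv2.resize(np.vstack([a,b]),None,fx=.78,fy=.78))
E
```

```text
pics
scene [1147.63880263  500.10889524  769.39205569] [[403.43697405   0.         249.6554311 ]
 [  0.         403.43697405 197.86442827]
 [  0.           0.           1.        ]]
top [ 457.06781637  -73.52885191 1184.25347399] [[394.61602612   0.         265.21890975]
 [  0.         394.61602612 195.9872003 ]
 [  0.           0.           1.        ]]
{'t': 0.1, 'joints': array([ 6.22572825e+01,  7.51249822e+00,  8.53240056e+01,  4.88350651e-04,
        8.72628548e+01, -4.89208863e+00]), 'qd': array([-0.02176709, -0.13314987, -0.07266547,  0.03757344, -0.0436268 ,
       -0.04269167]), 'effort': array([ 1.05929805e-03, -5.70950317e+01, -5.01939547e+01, -1.85539634e-04,
        8.05773394e-03,  1.22273004e-04]), 'ee_pos': array([232.72631738, 552.47189824, 230.32218667]), 'tool_rot': array([ 174.82664799,   89.90064019, -118.02400462]), 'ft_force': array([-0.68978833, -0.83150096,  0.6424042 ]), 'wrist_torque': array([-0.00934354, -0.00392598, -0.01696116]), 'gripper_width': 1.0012628868136113}
```

View pics/both.png

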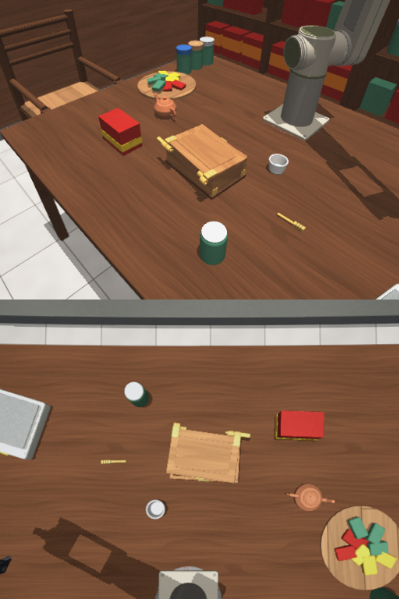

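```bash
python3 - <<'E'
from h import *
im,d,p=load('top0')
c=cv2.resize(im[100:290,100:340,::-1],None,fx=3.3,fy=3.1,interpolation=cv2.INTER_CUBIC)
cv2.imwrite('pics/c1.png',c)
hsv=cv2.cvtColor(im,cv2.COLOR_RGB2HSV)
m=cv2.inRange(hsv,(22,110,110),(35,255,255))
n,l,s,ce=cv2.connectedComponentsWithStats(m)
for i in range(1,n):
    if s[i,4]>15: print(s[i],ce[i],onplane(p,ce[i],7.5)[0].round(),onplane(p,ce[i],100)[0].round())
E
```

```text
[353 153  16  26  60] [356.78333333 171.05      ] [ 624. -342.    8.] [ 611. -321.  100.]
[226 160  13   7  31] [232.29032258 163.4516129 ] [647.  32.   8.] [632.  23. 100.]
[290 169  24  12  66] [301.60606061 172.18181818] [ 620. -177.    8.] [ 608. -169.  100.]
[376 178  13   2  25] [381.76 178.52] [ 601. -415.    8.] [ 590. -389.  100.]
[139 206  23   4  43] [149.93023256 207.1627907 ] [515. 276.   8.] [510. 248. 100.]
[255 229  10   4  19] [259.57894737 231.15789474] [444. -51.   8.] [445. -53. 100.]
[ 450  314   59   40 1100] [477.25636364 334.18818182] [ 154. -674.    8.] [ 177. -627.  100.]
```

View pics/c1.png

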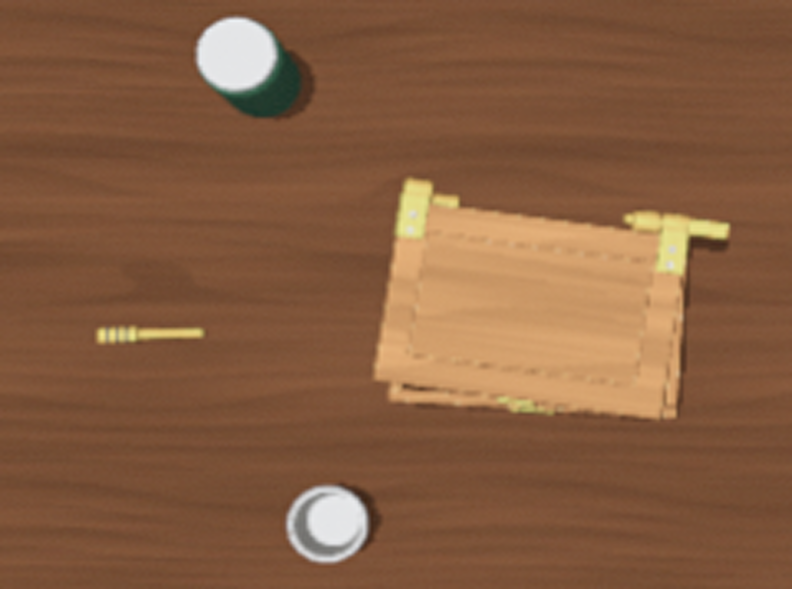

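```bash
cat >> h.py <<'E'
def tool():
    s=env.sense(); return np.array(s['ee_pos']),Ro.from_euler('xyz',s['tool_rot'],degrees=True)
def goal(yaw):
    """down-pointing, jaws (tool z) along horizontal dir yaw deg; of the two half turns the nearer"""
    P,R=tool(); best=None
    for k in(0,180):
        a=np.radians(yaw+k); x=np.array([0,0,-1.]); z=np.array([np.cos(a),np.sin(a),0]); G=Ro.from_matrix(np.c_[x,np.cross(z,x),z])
        v=(R.inv()*G).as_rotvec()
        if best is None or abs(v[0])<abs(best[1][0]): best=(G,v)
    return best
def plan(target,yaw):
    P,R=tool(); G,v=goal(yaw); print('twist',v.round(4),'deg',np.degrees(v).round(2),'then shift cm',(G.inv().apply(np.array(target)-P)/10).round(3))
E
python3 - <<'E'
from h import *
im,d,p=load('top0')
f=lambda u,v:[100+u/3.3,100+v/3.1]
a=onplane(p,[f(97,335),f(204,333)],7.5); print('pin head,tip',a.round(1), np.linalg.norm(a[1]-a[0]))
b=onplane(p,[f(390,400),f(678,416)],98); print('front rim',b.round(1),np.linalg.norm(b[1]-b[0]))
y=b[0]-b[1]; yaw=np.degrees(np.arctan2(-y[0],y[1])); print('chest yaw',yaw)
k=onplane(p,[f(407,180),f(433,184),f(437,196),f(459,199),f(686,220)],104); print(k.round(1))
print(env.sense()['joints'])
w=env.camera_params('wrist'); P,R=tool(); c=-np.array(w['R']).T@w['t']
print('cam in tool',R.inv().apply(c-P), 'fwd in tool',R.inv().apply(np.array(w['R'])[2]),np.array(w['camera_matrix'])[0,0])
u=(a[1]-a[0])/np.linalg.norm(a[1]-a[0]); g=a[0]+u*18; 
plan([g[0],g[1],160],np.degrees(np.arctan2(u[1],u[0]))+90)
E
```

```text
pin head,tip [[511.8 336.3   7.5]
 [513.8 240.5   7.5]] 95.87683070275622
front rim [[ 450.4   60.8   98. ]
 [ 436.8 -178.3   98. ]] 239.5185583529606
chest yaw -3.252384299853352
[[ 646.    48.   104. ]
 [ 642.5   26.2  104. ]
 [ 631.7   22.8  104. ]
 [ 629.     4.3  104. ]
 [ 610.4 -185.5  104. ]]
[ 6.22572825e+01  7.51249822e+00  8.53240056e+01  4.88350651e-04
  8.72628548e+01 -4.89208863e+00]
cam in tool [-142.5758767    69.30106792    0.22627981] fwd in tool [ 9.62295233e-01 -2.72007001e-01 -2.74555806e-04] 334.57051325920366
twist [ 1.1509e+00 -1.6000e-03  9.0000e-04] deg [ 6.594e+01 -9.000e-02  5.000e-02] then shift cm [  7.032 -23.999  27.448]
```

```bash
python3 -m jog '[{"grip":8.5,"delta_pos":[0,0,0],"twist":[0.1644,0,0]},{"grip":8.5,"delta_pos":[0,0,0],"twist":[0.1644,0,0]},{"grip":8.5,"delta_pos":[0,0,0],"twist":[0.1644,0,0]},{"grip":8.5,"delta_pos":[0,0,0],"twist":[0.1644,0,0]},{"grip":8.5,"delta_pos":[0,0,0],"twist":[0.1644,0,0]},{"grip":8.5,"delta_pos":[0,0,0],"twist":[0.1644,0,0]},{"grip":8.5,"delta_pos":[0,0,0],"twist":[0.1644,0,0]},{"grip":5,"delta_pos":[1,-4,4.55],"twist":[0,0,0]},{"grip":5,"delta_pos":[1.2,-4,4.55],"twist":[0,0,0]},{"grip":5,"delta_pos":[1.2,-4,4.55],"twist":[0,0,0]},{"grip":5,"delta_pos":[1.2,-4,4.6],"twist":[0,0,0]},{"grip":5,"delta_pos":[1.2,-4,4.6],"twist":[0,0,0]},{"grip":5,"delta_pos":[1.2,-4,4.6],"twist":[0,0,0]},{"grip":5,"delta_pos":[0,0,0],"twist":[0,0,0]},{"grip":5,"delta_pos":[0,0,0],"twist":[0,0,0]}]'
python3 - <<'E'
from h import *
im,d,p=snap('wrist','w1',s=1.5)
P,R=tool();print(P,R.as_matrix().round(4))
hsv=cv2.cvtColor(im,cv2.COLOR_RGB2HSV)
m=cv2.inRange(hsv,(20,90,90),(35,255,255))
n,l,s,ce=cv2.connectedComponentsWithStats(m)
for i in range(1,n):
    if s[i,4]>60: print(i,s[i],ce[i],onplane(p,ce[i],15)[0].round(1))
E
```

```text
t: 1.98
ee_pos: [512.1, 318.6, 160.7]
tool_rot: [-175.5, 89.9, -174.3]
ft_force: [0.2, 0.6, 0.3]
gripper_width: 0.587
[511.85982851 319.30747672 161.15046702] [[-7.000e-04 -2.160e-02  9.998e-01]
 [ 2.000e-04  9.998e-01  2.160e-02]
 [-1.000e+00  2.000e-04 -7.000e-04]]
16 [251 227   7  28  69] [254.14492754 241.28985507] [514.6 260.7  15. ]
```

View pics/w1.png

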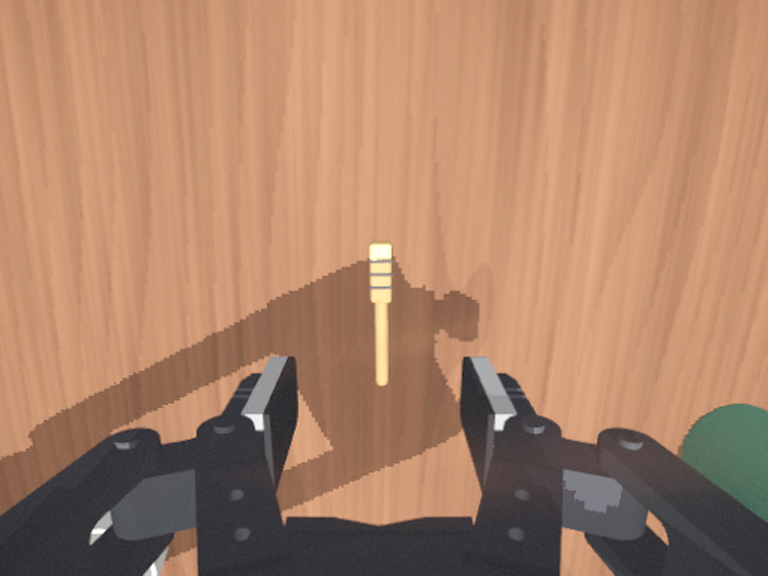

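```bash
python3 - <<'E'
from h import *
im,d,p=load('w1')
f=lambda u,v:[u/1.5,v/1.5]
a=onplane(p,[f(380,245),f(380.7,303)],15);b=onplane(p,[f(380.8,303),f(382,385)],7.5);print(a.round(1),b.round(1))
u=b[1]-b[0]; print(np.linalg.norm(u)); e=a[0]-b[1]; print('len',np.linalg.norm(e[:2]))
yaw=np.degrees(np.arctan2(u[1],u[0])); print(yaw)
u/=np.linalg.norm(u); g=b[1]-u*(56+19)
print('grasp',g); plan([g[0],g[1],2],yaw+90)
E
```

```text
[[512.3 334.4  15. ]
 [513.5 299.1  15. ]] [[513.6 296.8   7.5]
 [515.6 241.2   7.5]]
55.563204043996954
len 93.18110890844703
-87.98371928064415
grasp [512.94453808 316.19994716   7.5       ]
twist [-0.0136 -0.0007 -0.0002] deg [-0.78 -0.04 -0.01] then shift cm [15.915 -0.314  0.097]
```

```bash
python3 -m jog '[{"grip":5,"delta_pos":[3,-0.3,0.1],"twist":[-0.0136,0,0]},{"grip":5,"delta_pos":[4,0,0],"twist":[0,0,0]},{"grip":5,"delta_pos":[4,0,0],"twist":[0,0,0]},{"grip":5,"delta_pos":[3,0,0],"twist":[0,0,0]},{"grip":5,"delta_pos":[1.8,0,0],"twist":[0,0,0]},{"grip":5,"delta_pos":[0,0,0],"twist":[0,0,0]},{"grip":5,"delta_pos":[0,0,0],"twist":[0,0,0]},{"grip":1,"delta_pos":[0,0,0],"twist":[0,0,0]},{"grip":1,"delta_pos":[0,0,0],"twist":[0,0,0]},{"grip":1,"delta_pos":[0,0,0],"twist":[0,0,0]},{"grip":1,"delta_pos":[0,0,0],"twist":[0,0,0]},{"grip":1,"delta_pos":[0,0,0],"twist":[0,0,0]}]' 60
```

```text
t: 3.52
ee_pos: [514.4, 316.2, 4.6]
tool_rot: [26.0, 89.9, 28.0]
ft_force: [-1.8, -0.8, 6.6]
gripper_width: 0.133
```

```bash
python3 -m jog '[{"grip":1,"delta_pos":[-2,0,0],"twist":[0,0,0]},{"grip":1,"delta_pos":[-4,0,0],"twist":[0,0,0]},{"grip":1,"delta_pos":[-5,0,0],"twist":[0,0,0]},{"grip":1,"delta_pos":[-5,0,0],"twist":[0,0,0]},{"grip":1,"delta_pos":[-4.5,-2,0],"twist":[0,0,0]},{"grip":1,"delta_pos":[-4,-4,1],"twist":[0,0,0]},{"grip":1,"delta_pos":[0,-4.5,2],"twist":[0,0,0]},{"grip":1,"delta_pos":[0,-4.5,2],"twist":[0.0916,0,0]},{"grip":1,"delta_pos":[0,-4.5,2],"twist":[0,0,0]},{"grip":1,"delta_pos":[0,-4.5,2],"twist":[0,0,0]},{"grip":1,"delta_pos":[0,-4.5,2],"twist":[0,0,0]},{"grip":1,"delta_pos":[0,0,0],"twist":[0,0,0]},{"grip":1,"delta_pos":[0,0,0],"twist":[0,0,0]},{"grip":1,"delta_pos":[0,0,0],"twist":[0,0,0]}]'
python3 - <<'E'
from h import *
im,d,p=snap('wrist','w2',s=1.5)
P,R=tool();print(P,R.as_matrix().round(4),env.sense()['ft_force'])
print(proj(p,[[622.6,51,95],[610.3,-165.6,95],[450,60.8,98]])*1.5)
E
```

```text
t: 5.28
ee_pos: [620.7, 30.7, 248.8]
tool_rot: [45.0, 90.0, 41.9]
ft_force: [0.3, -0.2, -0.7]
gripper_width: 0.133
[620.70267422  30.79736281 248.69652908] [[ 3.000e-04  5.510e-02  9.985e-01]
 [ 2.000e-04  9.985e-01 -5.510e-02]
 [-1.000e+00  2.000e-04  3.000e-04]] [-0.83068369 -0.41139297 -0.28268869]
[[380.10728137 235.03316161]
 [379.50509296 535.01371461]
 [ 90.72821604 236.39677985]]
```

View pics/w2.png

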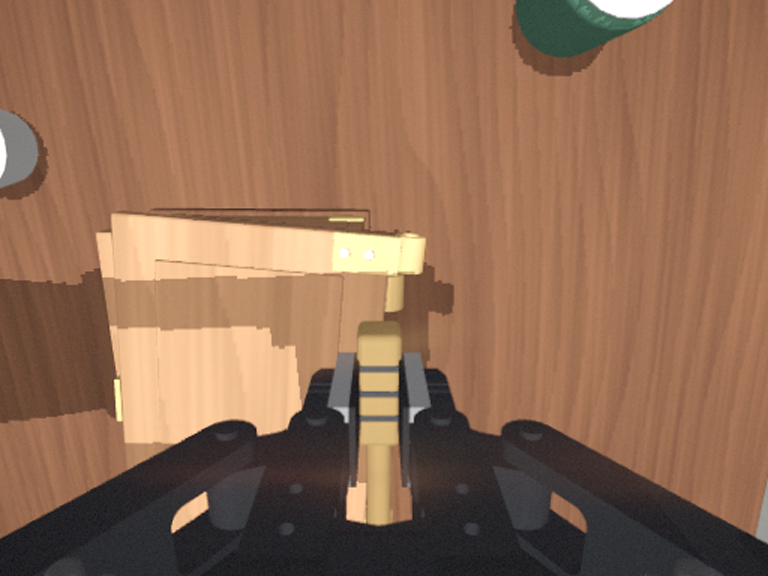

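```bash
python3 - <<'E'
from h import *
im,d,p=load('w2')
f=lambda u,v:[u/1.5,v/1.5]
e=onplane(p,[f(152,209.5),f(369,209.5)],98); print('left rim',e.round(1)); v=e[1]-e[0]; print('yaw',np.degrees(np.arctan2(v[1],v[0])))
g=im.astype(float)
hs=cv2.cvtColor(im,cv2.COLOR_RGB2HSV)
for r in list(range(156,184,3))+list(range(187,207,3)):
    row=(hs[r,240:300,0].astype(int), hs[r,240:300,1].astype(int),hs[r,240:300,2].astype(int))
    b=g[r,250:295,1]-g[r,250:295,2]  # yellow: G-B high
    gr=np.diff(b); k=gr[8:].argmin()+8
    w=np.clip(-gr[k-2:k+3],0,None); u=250+k+.5+((w*np.arange(-2,3)).sum()/w.sum())
    print(r,round(u,2),onplane(p,[u,r],95)[0].round(1))
print(onplane(p,[f(412,234),f(412,274),f(396,278),f(396,311)],104).round(1))
# pin in hand
a=onplane(p,[f(379.5,322),f(379.5,443)],env.sense()['ee_pos'][2]+2.9+7.5); b=onplane(p,[f(378,523)],env.sense()['ee_pos'][2]+2.9)
print('pin head rear/shoulder top',a.round(1),'tip',b.round(1))
for q in [(380,330),(380,380),(380,435),(378,480),(378,510)]: print(q,withdepth(p,[f(*q)],d).round(1))
E
```

```text
left rim [[490.   74.3  98. ]
 [617.   66.8  98. ]]
yaw -3.3833577056943382
156 278.95 [645.4  50.4  95. ]
159 283.56 [649.4  47.4  95. ]
162 283.56 [649.3  44.7  95. ]
165 282.97 [648.7  42.   95. ]
168 282.65 [648.3  39.3  95. ]
171 282.17 [647.8  36.6  95. ]
174 281.92 [647.5  33.8  95. ]
177 281.46 [647.  31.  95.]
180 281.18 [646.7  28.3  95. ]
183 268.77 [635.3  26.1  95. ]
187 268.68 [635.   22.3  95. ]
190 268.61 [634.8  19.5  95. ]
193 268.56 [634.7  16.6  95. ]
196 268.44 [634.4  13.8  95. ]
199 268.28 [634.2  10.9  95. ]
202 268.41 [634.2   8.   95. ]
205 267.7 [633.4   5.1  95. ]
[[641.   52.1 104. ]
 [640.1  28.3 104. ]
 [630.6  26.4 104. ]
 [629.7   6.  104. ]]
pin head rear/shoulder top [[621.9  53.6 259.1]
 [619.8  15.2 259.1]] tip [[617.3 -20.4 251.6]]
(380, 330) [[621.8  49.4 254.1]]
(380, 380) [[621.1  36.  259.3]]
(380, 435) [[620.1  17.7 258.8]]
(378, 480) [[618.4  -1.  254.9]]
(378, 510) [[617.8 -11.6 255.9]]
```

```bash
python3 - <<'E'
from h import *
for n in('top0','scene0'):
    im,d,p=load(n); hs=cv2.cvtColor(im,cv2.COLOR_RGB2HSV)
    m=cv2.inRange(hs,(0,0,170),(179,60,255)); N,l,s,c=cv2.connectedComponentsWithStats(m)
    for i in range(1,N):
        w=onplane(p,c[i],105)[0]
        if s[i,4]>40 and 550<w[0]<800 and 50<w[1]<350:
            ct=cv2.findContours((l==i).astype(np.uint8),0,2)[0][0]; q=onplane(p,ct.reshape(-1,2),105)[:,:2]
            print(n,s[i],w.round(1),cv2.minEnclosingCircle(q.astype(np.float32)))
im,d,p=load('w2'); hs=cv2.cvtColor(im,cv2.COLOR_RGB2HSV)
m=cv2.inRange(hs,(60,100,20),(95,255,255)); ys,xs=np.nonzero(m[:60]); k=xs>330; ys,xs=ys[k],xs[k]
q=withdepth(p,np.c_[xs,ys],d); q=q[(q[:,2]>5)&(q[:,2]<110)]; print(q.min(0),q.max(0))
E
```

```text
top0 [160 106  24  23 440] [760.7 193.9 105. ] ((760.7929077148438, 193.82164001464844), 33.05754852294922)
scene0 [258 284  33  27 706] [763.3 193.4 105. ] ((762.6793212890625, 192.57272338867188), 33.00957489013672)
[725.53537622 157.92237811  10.70669378] [765.15342983 191.20539706  84.60122581]
```

```bash
python3 -m jog '[{"grip":1,"delta_pos":[0,3.8,0.5],"twist":[0,0,0]},{"grip":1,"delta_pos":[0,4,0.7],"twist":[0,0,0]},{"grip":1,"delta_pos":[0,3,0.7],"twist":[0,0,0]},{"grip":1,"delta_pos":[3,0,0],"twist":[0,0,0]},{"grip":1,"delta_pos":[4,0,0],"twist":[0,0,0]},{"grip":1,"delta_pos":[4,0,0],"twist":[0,0,0]},{"grip":1,"delta_pos":[3,0,0],"twist":[0,0,0]},{"grip":1,"delta_pos":[1.6,0,0],"twist":[0,0,0]},{"grip":1,"delta_pos":[0,0,0],"twist":[0,0,0]},{"grip":1,"delta_pos":[0,0,0],"twist":[0,0,0]},{"grip":1,"delta_pos":[0,0,0],"twist":[0,0,0]}]'
python3 - <<'E'
from h import *
im,d,p=snap('scene','s2',crop=(180,130,350,250),s=4)
P,R=tool();print(P,R.as_matrix().round(4),env.sense()['ft_force'])
t=P+R.apply([-2.8,-71,0]); print('tip',t, (proj(p,[t,[640.8,51.5,95],[627.1,51,95]])-[180,130])*4)
im,d,p=snap('wrist','w3')
a=im[150:,130:380,::-1];cv2.imwrite('pics/w3c.png',cv2.resize(a,None,fx=2.4,fy=2.4))
E
```

```text
t: 6.7
ee_pos: [647.3, 136.4, 94.3]
tool_rot: [10.5, 89.8, 7.2]
ft_force: [0.2, -0.3, -0.3]
gripper_width: 0.129
[647.12108744 136.36039756  94.05433521] [[ 2.600e-03  5.680e-02  9.984e-01]
 [ 4.000e-04  9.984e-01 -5.680e-02]
 [-1.000e+00  5.000e-04  2.600e-03]] [-0.19831947 -0.68525149 -0.48841573]
tip [643.07929565  65.47407682  96.81720537] [[352.53111536 427.40822383]
 [337.70209283 415.59186212]
 [352.91035408 403.69848506]]
```

View pics/s2.png

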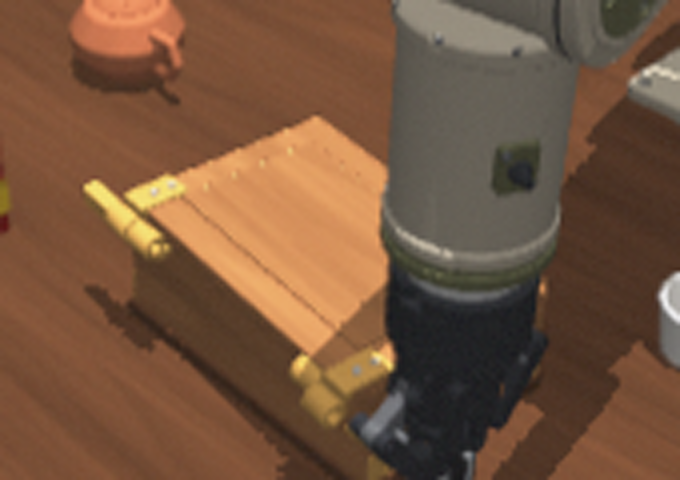

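```bash
python3 -m jog '[{"grip":1,"delta_pos":[0.18,-0.5,-0.15],"twist":[0,0,0]},{"grip":1,"delta_pos":[0,-0.5,0],"twist":[0,0,0]},{"grip":1,"delta_pos":[0,0,0],"twist":[0,0,0]},{"grip":1,"delta_pos":[0,0,0],"twist":[0,0,0]}]'; python3 -m jog '[{"grip":1,"delta_pos":[0,-0.2,0],"twist":[0,0,0]},{"grip":1,"delta_pos":[0,-0.2,0],"twist":[0,0,0]},{"grip":1,"delta_pos":[0,-0.2,0],"twist":[0,0,0]},{"grip":1,"delta_pos":[0,-0.2,0],"twist":[0,0,0]},{"grip":1,"delta_pos":[0,0,0],"twist":[0,0,0]}]'
```

```text
t: 7.3
ee_pos: [644.0, 126.2, 90.5]
tool_rot: [110.1, 90.0, 106.8]
ft_force: [0.7, 0.4, -0.3]
gripper_width: 0.136
t: 7.92
ee_pos: [643.6, 118.1, 90.5]
tool_rot: [-21.6, 90.0, -24.8]
ft_force: [-0.0, 0.6, -0.1]
gripper_width: 0.132
```

View pics/w3c.png

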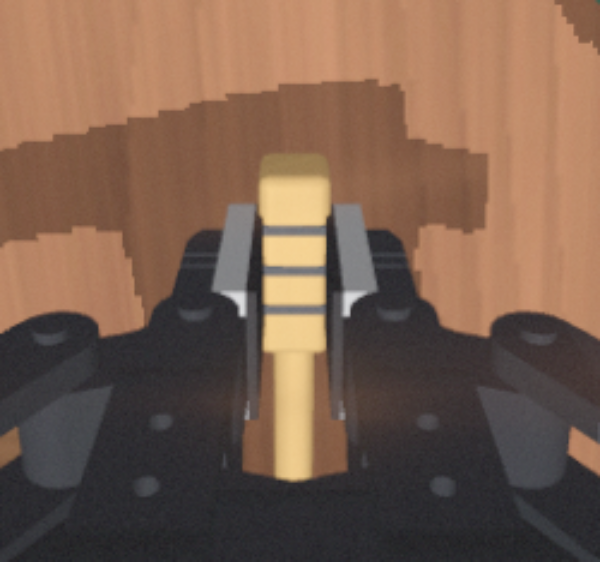

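```bash
python3 -m jog '[{"grip":1,"delta_pos":[-0.08,0,0],"twist":[0,0,0]},{"grip":1,"delta_pos":[-0.08,0,0],"twist":[0,0,0]},{"grip":1,"delta_pos":[0,0,0],"twist":[0,0,0]},{"grip":1,"delta_pos":[0,0,0],"twist":[0,0,0]}]'; python3 -m jog '[{"grip":1,"delta_pos":[0,-0.1,0],"twist":[0,0,0]},{"grip":1,"delta_pos":[0,-0.15,0],"twist":[0,0,0]},{"grip":1,"delta_pos":[0,0,0],"twist":[0,0,0]}]'
```

```text
t: 8.43
ee_pos: [643.5, 118.4, 92.0]
tool_rot: [-142.1, 90.0, -145.4]
ft_force: [1.0, 0.6, -1.1]
gripper_width: 0.135
t: 8.8
ee_pos: [643.4, 115.7, 92.1]
tool_rot: [-80.0, 90.0, -83.3]
ft_force: [0.4, -0.3, -0.4]
gripper_width: 0.128
```

```bash
python3 -m jog '[{"grip":1,"delta_pos":[0,-0.15,0],"twist":[0,0,0]},{"grip":1,"delta_pos":[0,-0.15,0],"twist":[0,0,0]},{"grip":1,"delta_pos":[0,0,0],"twist":[0,0,0]}]'; python3 -m jog '[{"grip":1,"delta_pos":[0,0,-0.1],"twist":[0,0,0]},{"grip":1,"delta_pos":[0,0,-0.1],"twist":[0,0,0]},{"grip":1,"delta_pos":[0,0,-0.1],"twist":[0,0,0]},{"grip":1,"delta_pos":[0,0,0],"twist":[0,0,0]}]';python3 -m jog '[{"grip":1,"delta_pos":[0,0,-0.1],"twist":[0,0,0]},{"grip":1,"delta_pos":[0,0,-0.1],"twist":[0,0,0]}]'
```

```text
t: 9.18
ee_pos: [643.2, 112.6, 92.1]
tool_rot: [-117.5, 90.0, -120.8]
ft_force: [1.4, -0.1, -1.6]
gripper_width: 0.131
t: 9.68
ee_pos: [640.4, 113.0, 92.3]
tool_rot: [-3.7, 90.0, -6.9]
ft_force: [3.5, -1.2, -1.4]
gripper_width: 0.132
t: 9.93
ee_pos: [638.3, 113.2, 92.2]
tool_rot: [15.4, 90.0, 12.1]
ft_force: [2.7, -0.4, -1.2]
gripper_width: 0.13
```

```bash
python3 -m jog '[{"grip":1,"delta_pos":[0,0,-0.15],"twist":[0,0,0]},{"grip":1,"delta_pos":[0,0,-0.15],"twist":[0,0,0]},{"grip":1,"delta_pos":[0,0,-0.15],"twist":[0,0,0]},{"grip":1,"delta_pos":[0,0,-0.15],"twist":[0,0,0]},{"grip":1,"delta_pos":[0,0,-0.15],"twist":[0,0,0]},{"grip":1,"delta_pos":[0,0,-0.1],"twist":[0,0,0]},{"grip":1,"delta_pos":[0,0,0],"twist":[0,0,0]}]';python3 -m jog '[{"grip":1,"delta_pos":[0,0,0.1],"twist":[0,0,0]},{"grip":1,"delta_pos":[0,-0.15,0],"twist":[0,0,0]},{"grip":1,"delta_pos":[0,-0.15,0],"twist":[0,0,0]},{"grip":1,"delta_pos":[0,-0.15,0],"twist":[0,0,0]},{"grip":1,"delta_pos":[0,0,0],"twist":[0,0,0]}]'
```

```text
t: 10.8
ee_pos: [629.7, 113.8, 92.1]
tool_rot: [123.2, 90.0, 119.9]
ft_force: [3.1, 1.9, -1.8]
gripper_width: 0.132
t: 11.42
ee_pos: [630.4, 108.7, 92.0]
tool_rot: [-136.4, 90.0, -139.7]
ft_force: [0.9, 0.2, -0.9]
gripper_width: 0.131
```

```bash
python3 -m jog '[{"grip":1,"delta_pos":[0,-0.2,0],"twist":[0,0,0]},{"grip":1,"delta_pos":[0,-0.2,0],"twist":[0,0,0]},{"grip":1,"delta_pos":[0,-0.2,0],"twist":[0,0,0]},{"grip":1,"delta_pos":[0,-0.2,0],"twist":[0,0,0]},{"grip":1,"delta_pos":[0,0,0],"twist":[0,0,0]}]';python3 -m jog '[{"grip":1,"delta_pos":[0,-0.1,0],"twist":[0,0,0]},{"grip":1,"delta_pos":[0,-0.1,0],"twist":[0,0,0]},{"grip":1,"delta_pos":[0,0,0],"twist":[0,0,0]}]';python3 -m jog '[{"grip":1,"delta_pos":[0,-0.1,0],"twist":[0,0,0]},{"grip":1,"delta_pos":[0,-0.1,0],"twist":[0,0,0]},{"grip":1,"delta_pos":[0,0,0],"twist":[0,0,0]}]'
```

```text
t: 12.05
ee_pos: [630.0, 100.7, 92.1]
tool_rot: [-105.5, 90.0, -108.8]
ft_force: [1.5, -0.4, -1.4]
gripper_width: 0.131
t: 12.42
ee_pos: [629.9, 99.0, 92.1]
tool_rot: [-96.4, 90.0, -99.7]
ft_force: [1.7, 0.2, -2.8]
gripper_width: 0.133
t: 12.8
ee_pos: [629.8, 96.9, 92.1]
tool_rot: [-79.2, 90.0, -82.4]
ft_force: [1.6, 0.4, -2.3]
gripper_width: 0.132
```

```bash
python3 -m jog '[{"grip":1,"delta_pos":[0.04,0,0],"twist":[0,0,0]},{"grip":1,"delta_pos":[0,-0.1,0],"twist":[0,0,0]},{"grip":1,"delta_pos":[0,-0.1,0],"twist":[0,0,0]},{"grip":1,"delta_pos":[0,0,0],"twist":[0,0,0]}]';python3 -m jog '[{"grip":1,"delta_pos":[0,-0.1,0],"twist":[0,0,0]},{"grip":1,"delta_pos":[0,-0.1,0],"twist":[0,0,0]},{"grip":1,"delta_pos":[0,0,0],"twist":[0,0,0]}]';
```

```text
t: 13.3
ee_pos: [629.7, 95.0, 91.7]
tool_rot: [-111.4, 90.0, -114.6]
ft_force: [0.6, -1.3, -1.0]
gripper_width: 0.129
t: 13.68
ee_pos: [629.6, 92.9, 91.7]
tool_rot: [-100.0, 90.0, -103.3]
ft_force: [0.6, 0.2, -1.2]
gripper_width: 0.131
```

```bash
R='' ; python3 -m jog '[{"grip":1,"delta_pos":[0,-0.15,0],"twist":[0,0,0]},{"grip":1,"delta_pos":[0,-0.15,0],"twist":[0,0,0]},{"grip":1,"delta_pos":[0,0,0],"twist":[0,0,0]}]';python3 -m jog '[{"grip":1,"delta_pos":[0,-0.15,0],"twist":[0,0,0]},{"grip":1,"delta_pos":[0,-0.15,0],"twist":[0,0,0]},{"grip":1,"delta_pos":[0,0,0],"twist":[0,0,0]}]';python3 -m jog '[{"grip":1,"delta_pos":[0,-0.15,0],"twist":[0,0,0]},{"grip":1,"delta_pos":[0,-0.15,0],"twist":[0,0,0]},{"grip":1,"delta_pos":[0,0,0],"twist":[0,0,0]}]'
```

```text
t: 14.05
ee_pos: [629.4, 89.8, 91.7]
tool_rot: [-92.3, 90.0, -95.6]
ft_force: [0.8, -0.1, -0.7]
gripper_width: 0.13
t: 14.42
ee_pos: [629.2, 86.9, 91.7]
tool_rot: [-104.8, 90.0, -108.1]
ft_force: [1.4, -0.4, -1.0]
gripper_width: 0.131
t: 14.8
ee_pos: [629.1, 83.9, 91.7]
tool_rot: [-85.6, 90.0, -88.8]
ft_force: [0.7, -0.4, -1.5]
gripper_width: 0.133
```

```bash
python3 -m jog '[{"grip":1,"delta_pos":[0,-0.2,0],"twist":[0,0,0]},{"grip":1,"delta_pos":[0,-0.2,0],"twist":[0,0,0]},{"grip":1,"delta_pos":[0,-0.2,0],"twist":[0,0,0]},{"grip":1,"delta_pos":[0,0,0],"twist":[0,0,0]}]';python3 -m jog '[{"grip":1,"delta_pos":[0,-0.15,0],"twist":[0,0,0]},{"grip":1,"delta_pos":[0,-0.15,0],"twist":[0,0,0]},{"grip":1,"delta_pos":[0,0,0],"twist":[0,0,0]}]';python3 -m jog '[{"grip":1,"delta_pos":[0,-0.15,0],"twist":[0,0,0]},{"grip":1,"delta_pos":[0,-0.15,0],"twist":[0,0,0]},{"grip":1,"delta_pos":[0,0,0],"twist":[0,0,0]}]'
```

```text
t: 15.3
ee_pos: [628.7, 77.8, 91.7]
tool_rot: [-99.9, 90.0, -103.2]
ft_force: [1.7, -0.9, -1.2]
gripper_width: 0.128
t: 15.68
ee_pos: [628.5, 74.9, 91.7]
tool_rot: [-125.0, 90.0, -128.2]
ft_force: [1.1, -0.8, -2.0]
gripper_width: 0.134
t: 16.05
ee_pos: [628.4, 71.9, 91.7]
tool_rot: [-114.3, 90.0, -117.6]
ft_force: [0.2, -0.3, -1.9]
gripper_width: 0.133
```

```bash
for i in 1; do python3 -m jog '[{"grip":1,"delta_pos":[0,-0.1,0],"twist":[0,0,0]},{"grip":1,"delta_pos":[0,-0.1,0],"twist":[0,0,0]},{"grip":1,"delta_pos":[0,0,0],"twist":[0,0,0]}]';python3 -m jog '[{"grip":1,"delta_pos":[0,-0.1,0],"twist":[0,0,0]},{"grip":1,"delta_pos":[0,0,0],"twist":[0,0,0]}]';python3 -m jog '[{"grip":1,"delta_pos":[0,-0.1,0],"twist":[0,0,0]},{"grip":1,"delta_pos":[0,0,0],"twist":[0,0,0]}]'; done
```

```text
t: 16.42
ee_pos: [628.3, 70.0, 91.7]
tool_rot: [-124.5, 90.0, -127.7]
ft_force: [0.5, 0.2, -1.2]
gripper_width: 0.13
t: 16.68
ee_pos: [628.2, 69.2, 91.7]
tool_rot: [108.7, 90.0, 105.5]
ft_force: [0.5, 0.1, -0.9]
gripper_width: 0.132
t: 16.92
ee_pos: [628.3, 69.0, 91.8]
tool_rot: [82.0, 89.9, 78.8]
ft_force: [1.1, 5.0, -0.9]
gripper_width: 0.128
```

```bash
python3 -m jog '[{"grip":1,"delta_pos":[0,-0.04,0],"twist":[0,0,0]},{"grip":1,"delta_pos":[0,0,0],"twist":[0,0,0]}]';python3 - <<'E'
from h import *
im,d,p=snap('wrist','w4')
cv2.imwrite('pics/w4c.png',cv2.resize(im[150:,130:380,::-1],None,fx=2.4,fy=2.4))
print(env.sense()['ft_force'],tool()[0])
E
```

```text
t: 17.18
ee_pos: [628.2, 69.0, 91.8]
tool_rot: [84.8, 89.9, 81.6]
ft_force: [0.3, 6.6, -1.5]
gripper_width: 0.13
[ 1.85298714  6.88663492 -0.89086427] [628.23403794  68.95882462  91.80065495]
```

View pics/w4c.png

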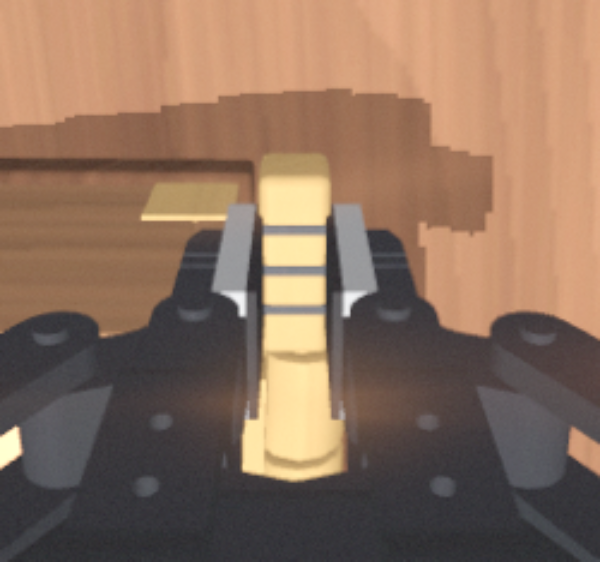

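```bash
python3 -m jog '[{"grip":1.8,"delta_pos":[0,0,0],"twist":[0,0,0]},{"grip":2.5,"delta_pos":[0,0,0],"twist":[0,0,0]},{"grip":3.5,"delta_pos":[0,0,0],"twist":[0,0,0]},{"grip":3.5,"delta_pos":[0,0,0],"twist":[0,0,0]},{"grip":3.5,"delta_pos":[0,0,0],"twist":[0,0,0]}]' && python3 -m jog '[{"grip":3.5,"delta_pos":[-1,0,0],"twist":[0,0,0]},{"grip":3.5,"delta_pos":[-2,0,0],"twist":[0,0,0]},{"grip":3.5,"delta_pos":[-3,0,0],"twist":[0,0,0]},{"grip":3.5,"delta_pos":[-4,0,0],"twist":[0,0,0]},{"grip":3.5,"delta_pos":[-4,0,0],"twist":[0,0,0]},{"grip":3.5,"delta_pos":[0,0,0],"twist":[0,0,0]},{"grip":3.5,"delta_pos":[0,0,0],"twist":[0,0,0]},{"grip":3.5,"delta_pos":[0,0,0],"twist":[0,0,0]}]'
python3 - <<'E'
from h import *
im,d,p=snap('wrist','w5',crop=(170,100,340,260),s=3.7)
E
```

```text
t: 17.85
ee_pos: [628.1, 67.6, 91.7]
tool_rot: [-140.8, 90.0, -144.1]
ft_force: [-0.2, -0.8, 0.3]
gripper_width: 0.411
t: 18.85
ee_pos: [627.4, 67.7, 230.5]
tool_rot: [-174.6, 89.9, -177.8]
ft_force: [0.5, -0.4, 0.7]
gripper_width: 0.409
```

View pics/w5.png

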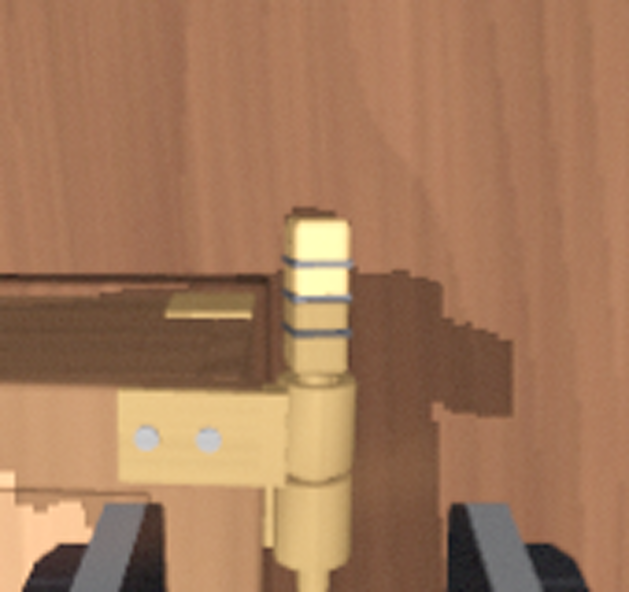

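```bash
python3 -m jog '[{"grip":3.5,"delta_pos":[0,-4,0],"twist":[0,0,0]},{"grip":3.5,"delta_pos":[0,-4,0],"twist":[0,0,0]},{"grip":3.5,"delta_pos":[4,-1,0],"twist":[0,0,0]},{"grip":3.5,"delta_pos":[4,0,0],"twist":[0,0,0]},{"grip":3.5,"delta_pos":[0,0,0],"twist":[0,0,0]},{"grip":3.5,"delta_pos":[0,0,0],"twist":[0,0,0]},{"grip":3.5,"delta_pos":[0,0,0],"twist":[0,0,0]}]'
python3 - <<'E'
from h import *
im,d,p=snap('wrist','w6')
c=proj(p,[[627.2,52,100]])[0].astype(int); print(c,tool()[0],env.sense()['ft_force'],-np.array(p['R']).T@p['t'])
x0,y0=c[0]-60,max(c[1]-75,0); print(x0,y0)
cv2.imwrite('pics/w6c.png',cv2.resize(im[y0:y0+120,x0:x0+120,::-1],None,fx=5,fy=5,interpolation=cv2.INTER_NEAREST))
E
```

```text
t: 19.77
ee_pos: [624.5, -22.0, 154.2]
tool_rot: [-4.0, 89.8, -7.3]
ft_force: [0.3, 0.3, -0.0]
gripper_width: 0.41
[249  91] [624.40750085 -22.01949256 154.08229786] [-0.20835729  0.45789065  0.1183399 ] [627.49135655  47.1354935  296.7939805 ]
189 16
```

View pics/w6c.png

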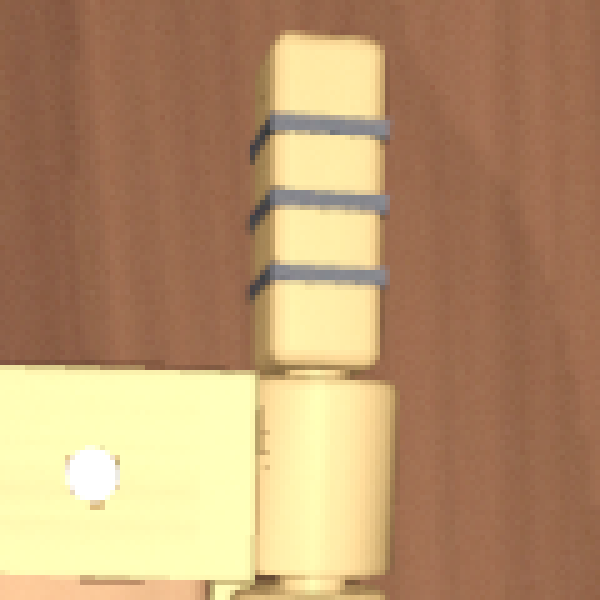

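```bash
python3 - <<'E'
from h import *
im,d,p=load('w6')
f=lambda u,v:[189+u/5,16+v/5]
print('head rear/shoulder top',onplane(p,[f(328,35),f(322,366)],102.5).round(1))
print('shank/knuckle',onplane(p,[f(316,374),f(330,381)],[99][0]).round(1),onplane(p,[f(326,381),f(322,578)],104.5).round(1))
for u,v in[(325,60),(322,100),(320,160),(320,240),(318,300),(318,350),(326,400),(326,480),(324,560)]:
    print((u,v),withdepth(p,[f(u,v)],d).round(1)[0])
im,d,p=load('w4');P=[628.2,69,91.8]
f=lambda u,v:[130+u/2.4,150+v/2.4]
print('w4 head rear, shoulder',onplane(p,[f(293,175),f(293,352)],102.2).round(1),'knuckle end far',onplane(p,[f(300,465)],104).round(1))
for u,v in[(293,200),(293,330),(293,345),(300,362),(300,400),(300,440)]: print((u,v),withdepth(p,[f(u,v)],d).round(1)[0])
E
```

```text
head rear/shoulder top [[631.8  86.8 102.5]
 [629.2  52.8 102.5]]
shank/knuckle [[628.6  52.1  99. ]
 [630.1  51.3  99. ]] [[629.6  51.2 104.5]
 [627.9  29.7 104.5]]
(325, 60) [631.4  85.4  96.8]
(322, 100) [630.9  81.2  97.4]
(320, 160) [630.3  75.   97.3]
(320, 240) [629.8  66.5  98.2]
(318, 300) [629.2  60.1  98.3]
(318, 350) [628.9  54.7  98.7]
(326, 400) [629.5  49.1 104.8]
(326, 480) [629.   40.5 104.3]
(324, 560) [628.3  31.7 104.5]
w4 head rear, shoulder [[628.9  88.2 102.2]
 [626.9  52.8 102.2]] knuckle end far [[626.9  28.7 104. ]]
(293, 200) [628.6  83.5 102.2]
(293, 330) [627.1  57.5 102.2]
(293, 345) [627.   54.4 102.3]
(300, 362) [628.1  51.6 103.7]
(300, 400) [627.7  43.8 104.4]
(300, 440) [627.2  35.  104.6]
```

```bash
python3 -m jog '[{"grip":3.5,"delta_pos":[0,3.4,0],"twist":[0,0,0]},{"grip":3.5,"delta_pos":[0,3.5,-0.1],"twist":[0,0,0]},{"grip":3.5,"delta_pos":[0,2.5,0],"twist":[0,0,0]},{"grip":3.5,"delta_pos":[2,0,0],"twist":[0,0,0]},{"grip":3.5,"delta_pos":[0,0,0],"twist":[0,0,0]},{"grip":3.5,"delta_pos":[0,0,0],"twist":[0,0,0]},{"grip":3.5,"delta_pos":[0,0,0],"twist":[0,0,0]}]'; python3 -c "
from h import *
plan([628.5,72,90.5],-3.25)"
```

```text
t: 20.7
ee_pos: [627.8, 70.9, 132.3]
tool_rot: [-3.8, 90.0, -7.2]
ft_force: [-0.5, 0.4, 0.1]
gripper_width: 0.407
twist [-0.0011  0.0008  0.0001] deg [-0.07  0.04  0.  ] then shift cm [4.177 0.112 0.066]
```

```bash
python3 -m jog '[{"grip":3.5,"delta_pos":[1.5,0.1,0.07],"twist":[0,0,0]},{"grip":3.5,"delta_pos":[1.5,0,0],"twist":[0,0,0]},{"grip":3.5,"delta_pos":[1.2,0,0],"twist":[0,0,0]},{"grip":3.5,"delta_pos":[0,0,0],"twist":[0,0,0]},{"grip":3.5,"delta_pos":[0,0,0],"twist":[0,0,0]},{"grip":3.5,"delta_pos":[0,0,0],"twist":[0,0,0]}]' 30; python3 -m jog '[{"grip":1,"delta_pos":[0,0,0],"twist":[0,0,0]},{"grip":1,"delta_pos":[0,0,0],"twist":[0,0,0]},{"grip":1,"delta_pos":[0,0,0],"twist":[0,0,0]},{"grip":1,"delta_pos":[0,0,0],"twist":[0,0,0]},{"grip":1,"delta_pos":[0,0,0],"twist":[0,0,0]}]' 30; python3 -m jog '[{"grip":1,"delta_pos":[-0.05,0,0],"twist":[0,0,0]},{"grip":1,"delta_pos":[-0.05,0,0],"twist":[0,0,0]},{"grip":1,"delta_pos":[0,0,0],"twist":[0,0,0]}]'
```

```text
t: 21.45
ee_pos: [628.7, 72.7, 90.5]
tool_rot: [4.6, 89.9, 1.3]
ft_force: [-0.5, 0.3, -0.5]
gripper_width: 0.411
t: 22.08
ee_pos: [628.6, 72.8, 90.1]
tool_rot: [9.5, 89.9, 6.2]
ft_force: [2.4, 0.5, 1.8]
gripper_width: 0.139
t: 22.45
ee_pos: [628.2, 72.8, 90.6]
tool_rot: [65.3, 90.0, 62.0]
ft_force: [2.6, 1.0, 0.4]
gripper_width: 0.14
```

```bash
python3 -m jog '[{"grip":1,"delta_pos":[-0.04,-0.1,0.03],"twist":[0,0,0]},{"grip":1,"delta_pos":[0,0,0],"twist":[0,0,0]}]'; python3 -m jog '[{"grip":1,"delta_pos":[0,-0.1,0],"twist":[0,0,0]},{"grip":1,"delta_pos":[0,0,0],"twist":[0,0,0]}]'; python3 -m jog '[{"grip":1,"delta_pos":[0,-0.1,0],"twist":[0,0,0]},{"grip":1,"delta_pos":[0,0,0],"twist":[0,0,0]}]'
```

```text
t: 22.7
ee_pos: [628.3, 72.5, 91.0]
tool_rot: [100.8, 89.9, 97.5]
ft_force: [2.3, 5.0, 0.3]
gripper_width: 0.139
t: 22.95
ee_pos: [628.3, 72.3, 91.0]
tool_rot: [92.9, 89.9, 89.7]
ft_force: [3.3, 7.3, 0.6]
gripper_width: 0.139
t: 23.2
ee_pos: [628.3, 72.2, 91.1]
tool_rot: [88.4, 89.8, 85.2]
ft_force: [4.0, 10.2, 0.0]
gripper_width: 0.139
```

```bash
python3 - <<'E'
from h import *
im,d,p=snap('wrist','w7')
print(tool()[0],env.sense()['ft_force'],env.sense()['wrist_torque'])
cv2.imwrite('pics/w7c.png',cv2.resize(im[210:350,190:320,::-1],None,fx=4.2,fy=4.2,interpolation=cv2.INTER_CUBIC))
u=252
for r in range(215,345,3):
    print(r,withdepth(p,[u,r],d).round(1)[0],im[r,u])
E
```

```text
[628.27010289  72.18619227  91.11711425] [ 2.94157095 10.93599247  0.65817779] [ 1.93578234 -0.58937259  0.05637669]
215 [6.271e+02 5.990e+01 2.000e-01] [156 113  87]
218 [628.7  87.8  85.2] [171 142  96]
221 [628.7  88.3  90.6] [177 147 100]
224 [628.8  88.8  95.9] [208 175 120]
227 [628.7  87.3  95.6] [255 221 159]
230 [628.6  86.2  96.3] [255 232 171]
233 [628.5  84.8  96.6] [255 233 170]
236 [628.4  83.3  96.3] [255 233 172]
239 [628.4  81.9  96.4] [255 233 171]
242 [628.3  81.   97.6] [255 235 172]
245 [628.2  79.2  96.9] [140 139 144]
248 [628.2  78.1  97.5] [212 186 152]
251 [628.1  77.1  98.4] [255 235 172]
254 [628.   75.   97.2] [255 235 171]
257 [627.9  73.5  97.1] [255 234 171]
260 [627.8  72.3  97.6] [255 227 165]
263 [627.7  70.9  97.7] [138 138 144]
266 [627.6  69.2  97.3] [255 234 171]
269 [627.6  68.2  98.3] [255 233 171]
272 [627.5  66.8  98.5] [255 232 169]
275 [627.4  64.8  97.7] [255 233 169]
278 [627.3  63.8  98.5] [191 173 151]
281 [627.3  62.7  99.3] [161 153 144]
284 [627.2  60.7  98.6] [255 232 169]
287 [627.1  59.4  98.9] [255 233 171]
290 [627.   57.8  98.8] [255 231 167]
293 [626.9  55.4  97.4] [255 232 169]
296 [626.9  55.1  99.5] [255 228 166]
299 [626.6  50.6  95. ] [255 233 172]
302 [626.5  49.2  95.4] [255 234 173]
305 [626.7  51.9 101.8] [189 155 106]
308 [626.6  50.8 102.5] [255 222 160]
311 [626.6  50.5 104.3] [255 228 165]
314 [626.5  49.2 104.7] [255 227 165]
317 [626.4  46.5 103.1] [255 225 163]
320 [626.3  45.9 104.5] [255 226 164]
323 [626.3  44.6 104.9] [255 227 164]
326 [626.1  42.5 104.2] [255 229 167]
329 [626.   40.5 103.7] [255 229 166]
332 [626.   39.5 104.6] [255 229 166]
335 [625.8  37.2 103.8] [255 229 166]
338 [625.8  35.9 104.1] [255 231 167]
341 [625.7  34.6 104.6] [255 231 167]
344 [625.6  33.1 104.8] [255 230 168]
```

View pics/w7c.png

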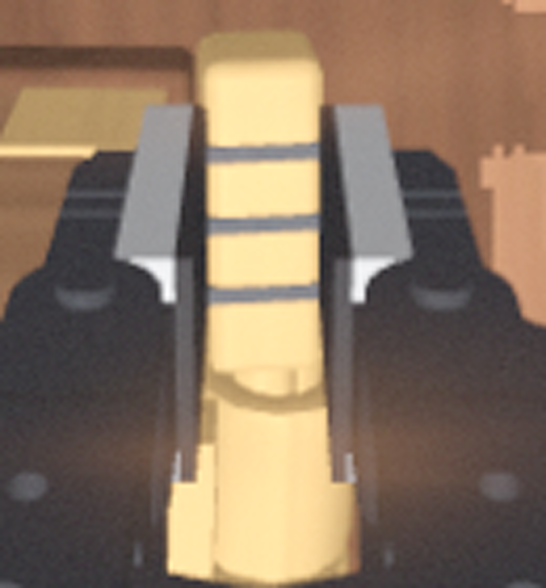

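```bash
python3 -m jog '[{"grip":1,"delta_pos":[0,0.25,0],"twist":[0,0,0]},{"grip":1,"delta_pos":[-0.1,0,0],"twist":[0,0,0.02]},{"grip":1,"delta_pos":[-0.1,0,0],"twist":[0,0,0.02]},{"grip":1,"delta_pos":[0,0,0],"twist":[0,0,0]}]'; python3 -m jog '[{"grip":1,"delta_pos":[-0.1,0,0],"twist":[0,0,0.02]},{"grip":1,"delta_pos":[0,0,0],"twist":[0,0,0]}]';python3 -m jog '[{"grip":1,"delta_pos":[-0.07,0,0],"twist":[0,0,0.02]},{"grip":1,"delta_pos":[0,0,0],"twist":[0,0,0]}]'; python3 -c "
from h import *
print(env.sense()['wrist_torque'])
im,d,p=snap('wrist','w8')
for r in range(222,330,4): print(r,withdepth(p,[252,r],d).round(1)[0])"
```

```text
t: 23.75
ee_pos: [628.3, 72.3, 93.0]
tool_rot: [90.6, 87.6, 87.3]
ft_force: [2.9, 4.1, -0.3]
gripper_width: 0.138
t: 24.0
ee_pos: [628.2, 72.2, 94.0]
tool_rot: [90.4, 86.5, 87.1]
ft_force: [2.5, 5.8, -1.1]
gripper_width: 0.138
t: 24.25
ee_pos: [628.3, 72.2, 94.7]
tool_rot: [90.3, 85.3, 87.0]
ft_force: [2.8, 4.5, -2.1]
gripper_width: 0.143
[ 0.87562367 -0.34118257 -0.05219312]
222 [628.8  88.3  97.5]
226 [628.7  87.5 101. ]
230 [628.6  85.9 101.6]
234 [628.5  84.1 101.8]
238 [628.4  82.1 101.3]
242 [631.2 129.3 242.4]
246 [628.2  78.5 101.6]
250 [628.1  76.1 100.2]
254 [628.   74.5 100.9]
258 [627.9  72.7 101.2]
262 [627.7  70.6 100.8]
266 [627.6  68.8 101.1]
270 [627.5  67.  101.3]
274 [627.4  65.1 101.5]
278 [627.3  63.2 101.5]
282 [627.2  60.9 100.8]
286 [627.1  59.  101. ]
290 [627.   57.4 101.7]
294 [626.8  54.5  99.9]
298 [626.6  51.2  97.6]
302 [626.7  52.  102.8]
306 [626.6  50.9 104.3]
310 [626.5  48.7 104. ]
314 [626.4  46.8 104.2]
318 [626.2  44.6 103.9]
322 [626.1  42.3 103.5]
326 [626.   40.9 104.5]
```

```bash
python3 -m jog '[{"grip":1,"delta_pos":[-0.08,0,0.03],"twist":[0,0,0]},{"grip":1,"delta_pos":[0,0,0],"twist":[0,0,0]}]'; python3 -m jog '[{"grip":1,"delta_pos":[0.02,-0.1,0],"twist":[0,0,0]},{"grip":1,"delta_pos":[0,0,0],"twist":[0,0,0]}]'; python3 -m jog '[{"grip":1,"delta_pos":[0.02,-0.1,0],"twist":[0,0,0]},{"grip":1,"delta_pos":[0,0,0],"twist":[0,0,0]}]'; python3 -c "
from h import *
im,d,p=snap('wrist','w9')
for r in list(range(214,232,2))+list(range(286,312,1)): print(r,withdepth(p,[252,r],d).round(1)[0],im[r,252])"
```

```text
t: 24.55
ee_pos: [628.3, 72.1, 95.2]
tool_rot: [90.7, 85.4, 87.4]
ft_force: [1.0, 4.7, -2.4]
gripper_width: 0.142
t: 24.8
ee_pos: [628.3, 72.0, 95.0]
tool_rot: [90.6, 85.3, 87.3]
ft_force: [2.2, 8.4, -2.4]
gripper_width: 0.138
t: 25.05
ee_pos: [628.3, 71.9, 94.9]
tool_rot: [90.4, 85.2, 87.2]
ft_force: [2.2, 11.4, -1.8]
gripper_width: 0.137
214 [627.5  66.6  -0.9] [154 111  86]
216 [6.274e+02 6.540e+01 5.000e-01] [157 116  86]
218 [628.8  87.6  89.2] [182 151 102]
220 [628.8  87.7  93. ] [191 160 107]
222 [628.8  87.9  97.2] [196 163 110]
224 [628.8  87.5  98.8] [253 218 157]
226 [628.7  86.8  99.7] [255 255 206]
228 [628.7  86.  100. ] [255 255 221]
230 [628.7  85.6 101.6] [255 255 224]
286 [627.1  58.6 100.8] [255 227 163]
287 [627.1  58.6 101.7] [255 225 162]
288 [627.1  58.2 101.9] [255 225 162]
289 [627.1  57.7 101.9] [255 225 162]
290 [627.   57.  101.5] [255 225 162]
291 [627.   56.5 101.6] [255 226 164]
292 [627.   56.3 102. ] [255 226 164]
293 [627.   55.5 101.6] [255 225 163]
294 [626.9  54.7 101. ] [255 225 163]
295 [626.9  54.6 101.7] [255 225 162]
296 [626.8  53.3 100.2] [255 221 158]
297 [626.9  54.  102.4] [246 211 151]
298 [626.7  50.9  97.6] [255 220 159]
299 [626.8  52.1 100.7] [226 192 133]
300 [626.8  52.4 102.2] [181 147 100]
301 [626.8  52.3 102.9] [186 151 103]
302 [626.8  52.2 103.8] [196 163 110]
303 [626.7  51.7 103.6] [240 206 144]
304 [626.7  51.  103.4] [255 224 162]
305 [626.7  50.6 103.6] [255 226 163]
306 [626.6  50.1 103.5] [255 224 161]
307 [626.7  50.2 104.6] [255 225 161]
308 [626.6  49.3 103.9] [255 224 162]
309 [626.6  48.6 103.6] [255 224 161]
310 [626.5  48.1 103.5] [255 223 160]
311 [626.5  47.7 103.8] [255 224 162]
```

```bash
python3 -m jog '[{"grip":1.7,"delta_pos":[0,0.1,0],"twist":[0,0,0]},{"grip":2.2,"delta_pos":[0,0.1,0],"twist":[0,0,0]},{"grip":3.5,"delta_pos":[0,0,0],"twist":[0,0,0]},{"grip":3.5,"delta_pos":[0,0,0],"twist":[0,0,0]},{"grip":3.5,"delta_pos":[0,0,0],"twist":[0,0,0]},{"grip":3.5,"delta_pos":[0,0,0],"twist":[0,0,0]}]'; python3 -c "
from h import *
im,d,p=snap('wrist','w10')
for r in list(range(214,232,2))+list(range(240,311,3)): print(r,withdepth(p,[252,r],d).round(1)[0],im[r,252])"
```

```text
t: 25.85
ee_pos: [628.7, 72.0, 95.2]
tool_rot: [90.0, 85.4, 86.8]
ft_force: [0.7, 0.0, 0.2]
gripper_width: 0.409
214 [6.279e+02 6.650e+01 1.000e-01] [157 123  87]
216 [629.2  88.3  87.8] [171 141  94]
218 [629.2  89.1  94.4] [203 170 117]
220 [629.2  88.2  94.7] [255 255 196]
222 [629.1  87.4  95.1] [255 255 222]
224 [629.1  86.6  95.7] [255 255 229]
226 [629.   85.5  95.2] [255 255 228]
228 [629.   85.   96.4] [255 255 227]
230 [628.9  83.9  96.2] [255 255 225]
240 [628.7  79.4  97. ] [150 143 141]
243 [628.6  78.4  98.2] [248 217 160]
246 [628.5  76.4  96.7] [255 228 164]
249 [628.4  75.3  97.5] [255 229 166]
252 [628.4  73.9  97.7] [255 228 165]
255 [628.3  72.3  97.4] [242 210 158]
258 [628.2  70.7  97.1] [133 135 139]
261 [628.1  69.4  97.5] [255 228 164]
264 [628.   67.8  97.2] [255 227 163]
267 [628.   66.9  98.6] [255 228 166]
270 [627.9  65.4  98.5] [255 227 163]
273 [627.7  63.4  97.2] [134 134 139]
276 [627.7  63.1  99.8] [203 180 149]
279 [627.6  61.1  98.8] [255 226 163]
282 [627.5  59.1  97.8] [255 225 162]
285 [627.4  57.9  98.5] [255 226 165]
288 [627.4  56.7  99. ] [255 226 164]
291 [627.3  55.5  99.7] [255 223 161]
294 [627.1  51.5  94.9] [251 216 154]
297 [627.   50.5  96.1] [255 224 161]
300 [627.1  51.7 101.1] [183 152 103]
303 [631.6 129.5 242.8] [239 204 143]
306 [627.   50.1 103.6] [255 225 162]
309 [626.9  48.5 103.5] [255 226 163]
```

```bash
python3 -m jog '[{"grip":3.5,"delta_pos":[-1.5,0,0],"twist":[0,0,0]},{"grip":3.5,"delta_pos":[-2.5,0,0],"twist":[0,0,0]},{"grip":0,"delta_pos":[0,2,0],"twist":[0,0,-0.08]},{"grip":0,"delta_pos":[0,2,0],"twist":[0,0,0]},{"grip":0,"delta_pos":[0,0,0],"twist":[0,0,0]},{"grip":0,"delta_pos":[0,0,0],"twist":[0,0,0]},{"grip":0,"delta_pos":[0,0,0],"twist":[0,0,0]}]' 20; python3 -c "
from h import *
plan([630.6,110,86],-3.25)"
```

```text
t: 26.78
ee_pos: [630.6, 107.9, 136.3]
tool_rot: [171.3, 90.0, 168.0]
ft_force: [-0.3, -0.2, -0.5]
gripper_width: -0.001
twist [-0.0009 -0.0008 -0.0001] deg [-0.05 -0.05 -0.01] then shift cm [ 5.026  0.209 -0.01 ]
```

```bash
python3 -m jog '[{"grip":0,"delta_pos":[1.5,0.2,0],"twist":[0,0,0]},{"grip":0,"delta_pos":[2,0,0],"twist":[0,0,0]},{"grip":0,"delta_pos":[1.5,0,0],"twist":[0,0,0]},{"grip":0,"delta_pos":[0,0,0],"twist":[0,0,0]},{"grip":0,"delta_pos":[0,0,0],"twist":[0,0,0]},{"grip":0,"delta_pos":[0,-0.4,0],"twist":[0,0,0]},{"grip":0,"delta_pos":[0,-0.3,0],"twist":[0,0,0]},{"grip":0,"delta_pos":[0,0,0],"twist":[0,0,0]}]';python3 -m jog '[{"grip":0,"delta_pos":[0,-0.1,0],"twist":[0,0,0]},{"grip":0,"delta_pos":[0,-0.1,0],"twist":[0,0,0]},{"grip":0,"delta_pos":[0,0,0],"twist":[0,0,0]}]'; python3 -m jog '[{"grip":0,"delta_pos":[0,-0.1,0],"twist":[0,0,0]},{"grip":0,"delta_pos":[0,0,0],"twist":[0,0,0]}]';python3 -m jog '[{"grip":0,"delta_pos":[0,-0.1,0],"twist":[0,0,0]},{"grip":0,"delta_pos":[0,0,0],"twist":[0,0,0]}]'
```

```text
t: 27.78
ee_pos: [630.8, 103.4, 87.1]
tool_rot: [0.7, 90.0, -2.6]
ft_force: [0.1, 0.3, -0.1]
gripper_width: 0.002
t: 28.15
ee_pos: [630.4, 101.7, 86.6]
tool_rot: [-167.0, 90.0, -170.3]
ft_force: [-0.4, -0.2, 0.5]
gripper_width: 0.002
t: 28.4
ee_pos: [630.3, 100.7, 86.6]
tool_rot: [-148.7, 90.0, -152.0]
ft_force: [0.2, 0.2, -0.9]
gripper_width: -0.003
t: 28.65
ee_pos: [630.3, 99.8, 86.7]
tool_rot: [77.6, 90.0, 74.3]
ft_force: [0.3, -0.1, -0.2]
gripper_width: -0.002
```

```bash
python3 -m jog '[{"grip":0,"delta_pos":[0,-0.1,0],"twist":[0,0,0]},{"grip":0,"delta_pos":[0,0,0],"twist":[0,0,0]}]'; python3 -m jog '[{"grip":0,"delta_pos":[0,-0.1,0],"twist":[0,0,0]},{"grip":0,"delta_pos":[0,0,0],"twist":[0,0,0]}]';python3 -m jog '[{"grip":0,"delta_pos":[0,-0.1,0],"twist":[0,0,0]},{"grip":0,"delta_pos":[0,0,0],"twist":[0,0,0]}]'
```

```text
t: 28.9
ee_pos: [630.3, 99.3, 86.8]
tool_rot: [74.0, 90.0, 70.8]
ft_force: [0.4, 4.2, 0.4]
gripper_width: -0.005
t: 29.15
ee_pos: [630.4, 99.0, 87.0]
tool_rot: [73.9, 89.9, 70.6]
ft_force: [1.4, 7.7, 1.5]
gripper_width: 0.001
t: 29.4
ee_pos: [630.4, 98.8, 87.2]
tool_rot: [72.3, 89.8, 69.1]
ft_force: [0.6, 11.5, 0.9]
gripper_width: 0.001
```

```bash
python3 -m jog '[{"grip":0,"delta_pos":[0,0.3,0],"twist":[0,0,0]},{"grip":0,"delta_pos":[0,1.5,0],"twist":[0,0,0]},{"grip":0,"delta_pos":[-3,1,0],"twist":[0,0,0]},{"grip":0,"delta_pos":[-5,0,0],"twist":[0,0,0]},{"grip":0,"delta_pos":[-5,-3,0],"twist":[0,0,0]},{"grip":0,"delta_pos":[0,-4,0],"twist":[0,0,0]},{"grip":0,"delta_pos":[0,0,0],"twist":[0,0,0]},{"grip":0,"delta_pos":[0,0,0],"twist":[0,0,0]},{"grip":0,"delta_pos":[0,0,0],"twist":[0,0,0]}]'
python3 - <<'E'
from h import *
im,d,p=snap('wrist','w11'); t,_,_=snap('top','top1'); 
print(-np.array(p['R']).T@p['t'])
for y in np.arange(94,26,-1.5):
    u=proj(p,[[627+(y-50)*.057,y,100]])[0].round().astype(int); print(round(y,1),u,withdepth(p,[u],d).round(1)[0],im[u[1],u[0]])
a=im[60:300,170:340,::-1]; a=cv2.resize(a,None,fx=2.4,fy=2.4,interpolation=cv2.INTER_CUBIC)
b=cv2.resize(t[90:290,120:340,::-1],None,fx=1.7,fy=1.7); o=np.zeros((576,a.shape[1]+b.shape[1],3),np.uint8)
o[:a.shape[0],:a.shape[1]]=a;o[:b.shape[0],a.shape[1]:]=b; cv2.imwrite('pics/fin.png',o)
i0=load('top0')[0]; df=np.abs(i0.astype(int)-t).max(2)
for n,(x,y,z) in dict(tin=(761,193,60),teapot=(0,0,0)).items(): pass
for n,b in dict(tin=(155,100,198,140),cup=(180,245,220,275),box=(350,145,425,185),pot=(360,240,440,275)).items(): print(n,(df[b[1]:b[3],b[0]:b[2]]>60).mean().round(3))
E
```

```text
t: 30.52
ee_pos: [627.3, 56.0, 215.8]
tool_rot: [176.9, 89.9, 173.7]
ft_force: [-0.0, 0.3, -0.3]
gripper_width: 0.001
[631.028765   124.99230971 358.36991888]
94.0 [253 142] [629.1  81.9   1.2] [173 124  93]
92.5 [253 144] [628.9  79.7   0.7] [172 123  91]
91.0 [253 146] [ 6.288e+02  7.750e+01 -2.000e-01] [170 123  92]
89.5 [253 148] [629.3  88.5  94.7] [230 195 135]
88.0 [253 150] [629.2  87.   95.1] [255 255 195]
86.5 [253 152] [629.2  85.6  96.6] [255 255 196]
85.0 [253 153] [629.1  84.7  96.1] [255 255 195]
83.5 [253 155] [629.   82.9  94.8] [255 255 196]
82.0 [253 157] [628.9  81.6  96.5] [255 255 195]
80.5 [253 159] [628.9  80.3  97.9] [245 232 181]
79.0 [253 161] [628.8  78.6  97.5] [201 193 171]
77.5 [253 163] [628.7  76.9  96.9] [255 255 195]
76.0 [253 165] [628.6  75.4  97.3] [255 255 194]
74.5 [253 167] [628.5  73.8  97.2] [255 255 194]
73.0 [253 169] [628.4  72.5  98.9] [244 230 178]
71.5 [253 171] [628.3  70.7  98.1] [201 191 170]
70.0 [253 172] [628.3  69.8  97.4] [255 247 185]
68.5 [253 174] [628.2  68.   96.8] [255 255 193]
67.0 [253 176] [628.1  66.6  97.8] [255 255 
[... 662 characters left out ...]
   46.9 104.1] [233 198 138]
44.5 [253 203] [626.9  45.9 103.7] [233 199 136]
43.0 [253 205] [626.9  44.4 104.3] [232 197 135]
41.5 [253 207] [626.8  42.8 104.2] [234 200 138]
40.0 [253 209] [626.7  40.9 103.7] [232 198 136]
38.5 [253 210] [626.6  40.4 104.6] [232 197 136]
37.0 [253 212] [626.5  38.3 103.6] [231 196 134]
35.5 [253 214] [626.4  36.4 103. ] [230 196 134]
34.0 [253 216] [626.3  35.1 104. ] [230 195 135]
32.5 [253 217] [626.3  34.1 103.7] [230 196 134]
31.0 [253 219] [626.2  32.2 103.2] [229 194 134]
29.5 [253 221] [626.1  31.1 104.8] [228 193 132]
28.0 [253 223] [625.9  26.9  98.1] [195 161 107]
26.5 [253 224] [625.9  27.9 103.1] [172 140  92]
tin 0.74
cup 0.784
box 0.0
pot 0.0
```

View pics/fin.png

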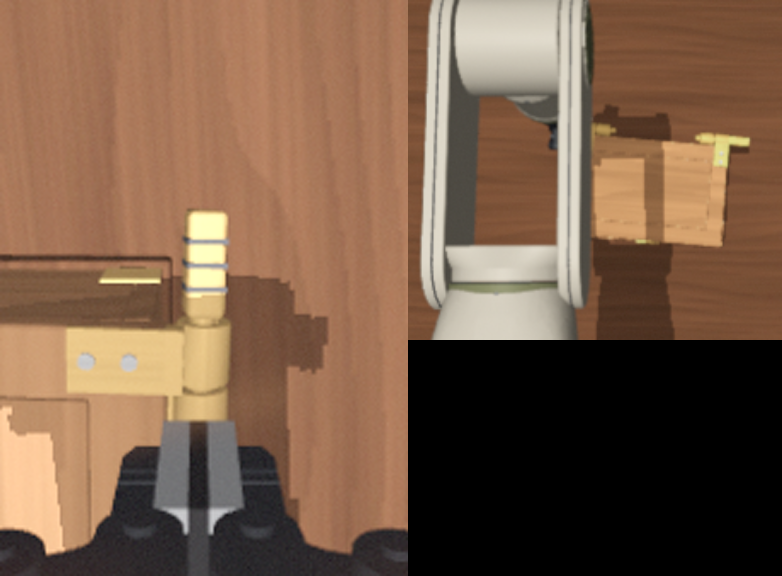

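```bash
python3 -m jog '[{"grip":0,"delta_pos":[0,-3,0],"twist":[0,0,0]},{"grip":0,"delta_pos":[0,-4,0],"twist":[0,0,0]},{"grip":0,"delta_pos":[0,-4,0],"twist":[0,0,0]},{"grip":0,"delta_pos":[3,-1.5,0],"twist":[0,0,0]},{"grip":0,"delta_pos":[2,0,0],"twist":[0,0,0]},{"grip":0,"delta_pos":[0,0,0],"twist":[0,0,0]},{"grip":0,"delta_pos":[0,0,0],"twist":[0,0,0]},{"grip":0,"delta_pos":[0,0,0],"twist":[0,0,0]}]'
python3 - <<'E'
from h import *
im,d,p=snap('wrist','w12'); print(-np.array(p['R']).T@p['t'])
c=proj(p,[[625.5,25,100]])[0].astype(int); x0,y0=c[0]-70,max(0,c[1]-90)
cv2.imwrite('pics/w12c.png',cv2.resize(im[y0:y0+150,x0:x0+140,::-1],None,fx=4,fy=4,interpolation=cv2.INTER_CUBIC))
for y in np.arange(92,-14,-2.5):
    u=proj(p,[[627+(y-50)*.057,y,98]])[0].round().astype(int)
    if u[1]>=0: print(round(y,1),u,withdepth(p,[u],d).round(1)[0])
E
```

```text
t: 31.62
ee_pos: [621.5, -69.3, 168.1]
tool_rot: [-6.1, 89.9, -9.3]
ft_force: [0.1, -0.1, 0.5]
gripper_width: 0.002
[ 6.24681605e+02 -1.38971333e-01  3.10663374e+02]
54.5 [250   2] [627.   54.1 100.1]
52.0 [250   7] [626.8  50.5 104. ]
49.5 [250  12] [626.6  47.7 105.1]
47.0 [250  16] [626.5  46.  103.2]
44.5 [250  21] [626.4  43.1 104.6]
42.0 [250  26] [626.2  40.7 103.7]
39.5 [250  30] [626.1  38.5 103.7]
37.0 [250  35] [625.9  35.8 104.4]
34.5 [250  39] [625.8  33.8 103.7]
32.0 [250  44] [625.7  31.2 102.6]
29.5 [250  48] [625.6  29.8  97.6]
27.0 [250  53] [625.4  26.2 103.4]
24.5 [250  57] [625.3  24.2 102.7]
22.0 [250  62] [625.1  21.2 104.4]
19.5 [250  66] [625.   19.  104.3]
17.0 [250  71] [624.8  16.2 104.9]
14.5 [250  75] [624.7  14.1 103.8]
12.0 [250  79] [624.6  11.8 104.1]
9.5 [250  84] [624.4   9.  104.5]
7.0 [250  88] [624.3   6.7 104.6]
4.5 [250  92] [624.1   4.6  99.8]
2.0 [250  96] [624.    2.2 100.4]
-0.5 [250 101] [623.8  -0.7 100.8]
-3.0 [250 105] [623.7  -3.1  96.8]
-5.5 [250 109] [ 6.23e+02 -7.90e+00  4.00e-01]
-8.0 [250 113] [ 6.228e+02 -1.150e+01  4.000e-01]
-10.5 [250 117] [ 6.226e+02 -1.500e+01  5.000e-01]
-13.0 [250 121] [622.4 -18.5   0.8]
```

View pics/w12c.png

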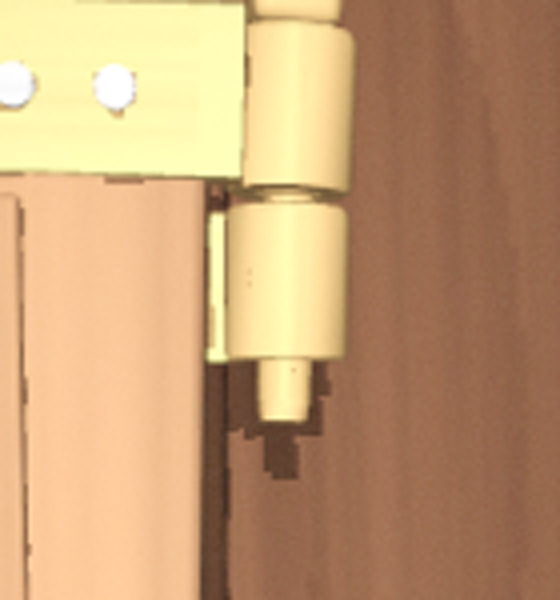

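```bash
python3 -c "
from h import *
print(env.sense()['t'],env.sense()['ft_force']); print(env.close_job())"
```

```text
31.675 [-0.0097631   0.42225042 -0.01341473]
the job is handed in; nothing more can be done
None
```

The pin is through both knuckles with its head home against the outer one, and I've let go and handed the job in at 31.7 s.

I gripped the pin by its head and put its tip into the lid's skewed knuckle. I drew the lid about 13 mm inward with it, then fed the pin on by feel. It stopped hard at the head, with at most about 11.5 N along its axis. After the first release a slight gap showed at the head. I gripped it again, levelled it and pressed, then gave the rear of the head a light push with closed fingers.

**Last checks**
- **Through both knuckles:** the shank sticks out about 9.9 mm past the chest's knuckle; fully home would be 10 mm.
- **Knuckles in line:** the two sit in line in the close view.
- **Lid:** it looks shut.
- **Robot clear:** the gripper was well clear, with about 0 N at the wrist.

**What disagreed or went unchecked**
- **Droop:** once released, the pin hangs with its head about 0.08–0.09 rad down at the rear. That is more than the stated bore play explains. It leaves a gap of about 1–2 mm at the top of the shoulder, although the rear face and the tip both read home to within about 1 mm.
- **Bystanders:** the gift box and teapot areas are unchanged in the top view. The arm hid the tin and cup there, so they were not compared again; no contact was felt near them.

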